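Dust the lens and hold its focus at the fourth click

ROBOT

A 7-joint arm with a two-finger parallel gripper is mounted at the origin on the work surface. World frame = base frame: x ahead of the robot, y to its left, z up, the work surface at z = 0. Lengths are in m, angles in rad, forces in N, time in s.
With the tool pointing down it reaches from about 0.425 to 0.875 m from the base axis. Payload 4.7 kg.
Tool frame: the origin (TCP) lies at the very end of the fingers, on their centre line; the grasp point (between the pads) lies 19 mm behind it; z points along the fingers, y is the line along which they close (so a half turn about z gives the same grasp; the last joint's range is limited). The gripper opens to 85 mm and grips with 20 to 120 N. Pads are 22 mm wide; open, the fingers measure 114 mm over their backs; the gripper's body (76 mm by 85 mm) begins 54 mm behind the grasp point. The pads swing forward as they close: fully open they stand 13 mm farther back than shut.
Start: joints at [1.332, 0.321, -0.07, 1.45, 0.023, 1.371, -0.057], TCP at [0.163, -0.629, 0.231] pointing down, gripper open.
Joint ranges: [-2.86, 2.86], [-0.3, 2.09], [-1.38, 1.24], [0.06, 2.45], [-1.56, 4.7], [0.09, 2.05], [-2.69, 2.69]. Speed limits (rad/s): [2.57, 2.57, 3.14, 3.14, 3.14, 3.14, 3.14].

INTERFACE

Orientations are given as a unit quaternion [w, x, y, z].
In Python, from rig import sensors, camera, camera_model, ticket, outline_of gives the robot as it stands.
- The arm moves only by the tool step_arm, never from a script. Its argument "motion" is a list of rows, each a list of 7 numbers: the turn, a rotation vector about the world's x, y, z in degrees, then the shift along the world's x, y, z in mm, then the opening in per cent of the stroke, from 0 (shut) to 100 (fully open). In form: [[ax, ay, az, x, y, z, grip], ...]. A call has 1 to 20 rows; each row is the pose to reach, as a shift and turn from the pose commanded when the call began; what a row does not reach only later rows make up. A row lasts 1/12 s, in which the tool goes at most 41.7 mm and 7.16 degrees, less where a joint would pass 70% of its speed; a pose out of reach is approached as far as the arm can. A call with a gripper value outside its range is refused whole. The fingers move at their own pace and stop on an object; the grip force is fixed at half the most. Time passes only in rows, so rows that repeat a pose let the fingers close. It gives the time, the measured TCP pose, the force, the opening and the grip force at its end, in the units of the state.
- sensors.get_obs(): the state, without advancing time (a new reading comes with each control period).
- camera(name): name is "side" or "top"; returns the picture (420x560x3 uint8, red, green, blue); there is no depth.
- camera_model(name): a dict with "K" (3x3 intrinsics, pixels), "R" (3x3) and "t" (3): a world point X has camera coordinates R X + t. Camera axes: x right, y down, z forward; pixel columns grow to the right and rows downward; lengths in m; the calibration is good to about 2 mm. A picture is of the moment at which its call begins. camera_model takes no time and is no camera call.
- ticket.job_done(): hands the job in; it is judged then, once.
Trained networks look in the newest picture that a camera, given by its name, has taken for a name from the list of things; names that differ only in an ending like _2 or _b are one class to them, and where a whole thing is asked for, a point or a joint stands for the part that bears it (a point fixed in the world has none). Each returns a list of dicts, best first, with "conf" (0 to 1); they miss things now and then, are a little off and sometimes report something else, mostly with a low value. They report only what shows in the picture. A call takes as long as a camera call. They do not tell look-alikes from the thing itself.
- outline_of(camera, name): "mask" (420x560 bool, what is visible of it) and "location" ([column, row] in pixels, amid what is visible of it).
The state is a dict: "t": time; "joints": joint angles; "qd": joint speeds; "effort": joint torques, N m; "tcp_pos": TCP position; "orientation": TCP orientation; "wrist_force": force on the tool from outside, world axes, zero at the start; "wrist_torque": the same for the moment, N m; "width": finger opening in m; "grasp_force": force on a finger pad.
Only numpy, scipy, OpenCV 4.12 (cv2) and the standard library are available. Lean on these libraries where they do the work, as an engineer would, in place of code of your own. Each camera call takes 0.05 s, during which the arm holds its last target. There are 200 camera calls.

TASK

On the optics bench, first blow the lens clean: press the blue nozzle cap of the fixed air can right down and let it spring back up. Then push the orange-handled ratchet lever of the lens stage round (counter-clockwise from above) by exactly four clicks from its rest, never on to a fifth, and finish while still holding it there with the fingers, because it springs back when let go. Do not press the red cap, and leave the loose things on the table where they are.

Things in the scene. Friction and masses are not known exactly. Their poses are not given: they have to be found in the camera images.
- focus_stage: fixed lens stage: grey base plate 215 x 140 mm, 18 mm high. Origin on the table straight below the lever's vertical pivot; z up; x points from the pivot to the lens (black ring, top 102 mm above the table, 78 mm from the pivot at rest, sliding away 2.5 mm per click). Its -x side has a white strip with a black tick for rest and one for each click
- lever_pivot (a point): point on the lever's vertical pivot axis, 70 mm above the table (the height at which to grip or push the post)
- lever_grip (a point): centre of the lever's orange handle post at gripping height, 70 mm above the table, 100 mm from the pivot axis. At rest it lies at stage x = -88, y = +48 mm; advancing swings it counter-clockwise seen from above, towards the stage's -x and -y
- lever_post: orange upright post at the lever's end, swinging with it (a sleeve free to spin about its own upright axis): 16 mm across, from 44 to 92 mm above the table, free all round; origin at its foot. Under it a flat aluminium arm (14 mm wide, top 44 mm above the table, red pointer under it) runs to the pivot, where everything but the lens is below 50 mm
- focus_lever (a joint): lever angle, rad: 0 at its rest stop, grows counter-clockwise from above, end stop 1.4. A sprung pawl clicks into a notch every 0.2 rad (first 0.2 ... fourth 0.8, fifth 1.0), crests halfway. A return spring (0.29 N m at rest, 0.38 at 0.8) brings it back when let go; clicks do not hold it. Felt at the post: the push slackens from 5-6 N to 1-2 N towards each notch, then jumps by about 4 N in it
- air_can: white spray can, 52 mm across, standing in a dark round foot (72 mm across, 14 mm high) bolted to the table, with a blue band and a blue nozzle cap on top. The can's origin is under its centre; the cap's resting top is 180 mm above the table. The compressed-air can to be used; its nozzle stub points to its own -y side, towards the lens
- air_top (a point): centre of the blue cap's top face; the cap is 28 mm across and is pressed straight down
- air_cap (a joint): how far the blue cap is pressed, in m: 0 up, 0.008 right down (stop). It begins to move at about 2 N, needs 5.5 N to be right down, and springs up by itself
- oil_can: white spray can, 52 mm across, standing in a dark round foot (72 mm across, 14 mm high) bolted to the table, with a red band and a red nozzle cap on top. The can's origin is under its centre; the cap's resting top is 180 mm above the table. Oil spray, not to be used; it may stand in either of the two places
- oil_top (a point): centre of the red cap's top face
- oil_cap (a joint): how far the red cap is pressed, in m: must stay up (0)
- sponge: yellow sponge block 85 x 55 x 30 mm; loose bystander, origin under its centre
- tape_roll: white tape roll lying flat, 90 mm across, 24 mm high; loose bystander, origin under its centre
- screwdriver: screwdriver lying on the table; loose bystander
- spare_lens: spare lens in a black ring on a round foot, 116 mm tall; loose bystander, origin under its foot
- screw_jar: clear jar with blue lid, 56 mm across, 70 mm high; loose bystander, origin under its centre
- slotted_weight: brass block 50 x 50 x 35 mm; loose bystander, origin under its centre
Things that resemble listed ones, but are neither listed nor needed, are in the scene too. Leave any turquoise look-alike of the air_can alone.

How it is judged:
On the way, in this order (a step that is already met when the one before it is completed fails the run):
1. the blue cap is pressed down (value of joint air_cap above 0.0055 m), for 0.1 s.
2. the blue cap has sprung back up (value of joint air_cap below 0.0015 m), for 0.1 s.
3. the lever stands at its fourth click, held by the fingers (value of joint focus_lever between 0.71 and 0.89 rad and contact force between the fingers and lever_post above 1 N), for 0.3 s.
At the end, for the whole second after the job is handed in: the lever stands in its fourth click (joint 0.71 to 0.89 rad, between the crests on either side) and the fingers hold it on its post (contact force above 1 N); the blue cap is up again (within 1.5 mm) (all of step 3 and value of joint air_cap below 0.0015 m); the arm keeps its last pose, push and grip.
It fails at once if the lever is pushed over the crest towards a fifth click (beyond 0.94 rad) (value of joint focus_lever above 0.94 rad).
It fails at once if the red cap is pressed (more than 3 mm) (value of joint oil_cap above 0.003 m).
It fails at once if a loose bystander is moved more than 30 mm (distance of any of sponge, tape_roll, screwdriver, spare_lens, screw_jar, slotted_weight from where it was at the start of the episode above 0.03 m).
It also fails if it takes over 64 s, if anything falls off the work surface, if the arm or the gripper's body presses on something with over 40 N, if the wrist force passes 120 N, or if a joint passes its speed limit or range.

## Working session

There is one attempt and no reset: what is moved stays moved. The work goes in short steps, Python scripts to look and compute and a tool call to move; the robot and the scene stay as the last step left them, time stands still between calls to the robot, and variables do not carry over. Pictures are saved under pics/ and viewed, at most 10 in all, crops included, and the job is handed in when it is done.

Besides the shell and the picture viewer there is one more tool, called after ">>>" in YAML: its name, and indented under it one key for each argument. step_arm: Moves the arm, as the interface text tells. Its arguments: {"type":"object","properties":{"motion":{"type":"array","items":{"type":"array","items":{"type":"number"}}}},"required":["motion"]}

```bash
mkdir -p pics
cat > h.py <<'E'
import numpy as np, cv2
from rig import sensors, camera, camera_model, ticket, outline_of
def ray(cam,px,z):
    m=camera_model(cam);K,R,t=map(np.array,(m["K"],m["R"],m["t"]))
    c=-R.T@t; d=R.T@np.linalg.inv(K)@np.array([px[0],px[1],1.]); return c+d*(z-c[2])/d[2]
def proj(cam,X):
    m=camera_model(cam);p=np.array(m["K"])@(np.array(m["R"])@np.array(X)+np.array(m["t"]));return p[:2]/p[2]
def save(n,im,s=1): cv2.imwrite("pics/"+n,cv2.resize(im[...,::-1],None,fx=s,fy=s,interpolation=cv2.INTER_CUBIC))
E
python3 - <<'E'
from h import *
ims=[camera(c) for c in("top","side")]
save("top0.png",ims[0],1.4);save("side0.png",ims[1],1.4)
for c in("top","side"):
    m=camera_model(c);print(c,-np.array(m["R"]).T@np.array(m["t"]))
    for n,z in(("air_can",.18),("air_top",.18),("oil_can",.18),("lever_post",.092),("lever_grip",.07),("focus_stage",.018)):
        print(n,[(round(d["conf"],2),np.round(d["location"]),np.round(ray(c,d["location"],z)[:2],3)) for d in outline_of(c,n)[:4]])
print(sensors.get_obs())
E
```

```text
top [0.44333658 0.01702829 1.40439877]
air_can [(0.84, array([178., 250.]), array([0.451, 0.279])), (0.82, array([139., 259.]), array([0.43 , 0.377])), (0.7, array([322., 179.]), array([ 0.626, -0.087])), (0.5, array([220., 211.]), array([0.548, 0.173]))]
air_top [(0.55, array([165., 251.]), array([0.449, 0.312])), (0.49, array([226., 212.]), array([0.545, 0.157]))]
oil_can [(0.56, array([225., 214.]), array([0.542, 0.16 ]))]
lever_post []
lever_grip []
focus_stage [(0.87, array([324., 184.]), array([ 0.633, -0.107]))]
side [0.03484811 0.82155398 0.96374393]
air_can [(0.63, array([233., 355.]), array([0.379, 0.463])), (0.59, array([248., 321.]), array([0.397, 0.382]))]
air_top [(0.77, array([229., 328.]), array([0.421, 0.416])), (0.69, array([246., 293.]), array([0.443, 0.324]))]
oil_can [(0.78, array([245., 261.]), array([0.498, 0.245]))]
lever_post [(0.57, array([308., 211.]), array([ 0.502, -0.076]))]
lever_grip [(0.65, array([308., 209.]), array([ 0.518, -0.106]))]
focus_stage [(0.95, array([275., 212.]), array([ 0.632, -0.098]))]
{'t': 0.7, 'joints': array([ 1.33208898,  0.3209814 , -0.07007972,  1.45048212,  0.02260939,
        1.37082109, -0.05689353]), 'qd': array([-0.00117709, -0.00081258,  0.0010923 , -0.0005353 , -0.00162279,
       -0.0005145 , -0.00075568]), 'effort': array([-9.67434898e-04, -4.93232238e+01, -3.80820483e-01, -3.14506531e+01,
        1.33792261e-02,  1.14047591e-03, -7.18436127e-06]), 'tcp_pos': array([ 0.16254563, -0.62936923,  0.23136945]), 'orientation': array([ 5.14620508e-05,  9.92021200e-01,  1.26071151e-01, -2.37411646e-05]), 'wrist_force': array([ 0.13791152, -1.2471003 , -0.04224994]), 'wrist_torque': array([ 0.01341192, -0.02936584,  0.02062439]), 'grasp_force': 0.0, 'width': 0.08524182717966472}
```

View pics/top0.png

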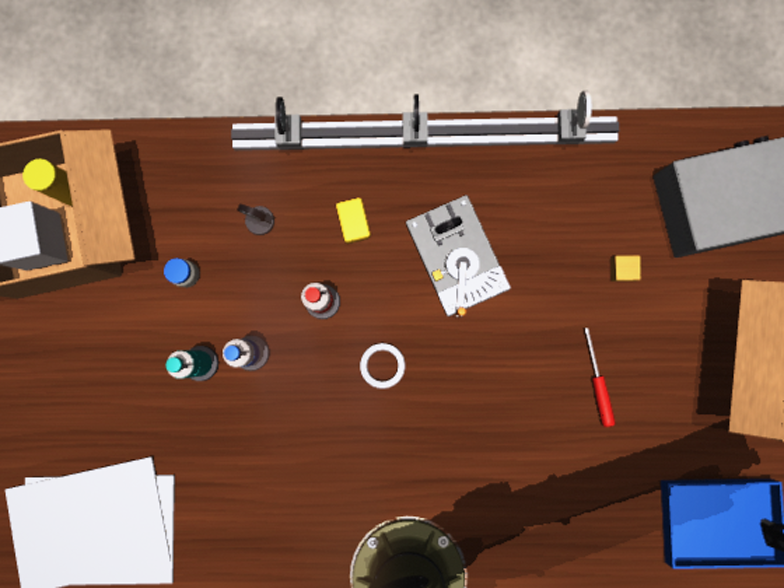

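View pics/side0.png

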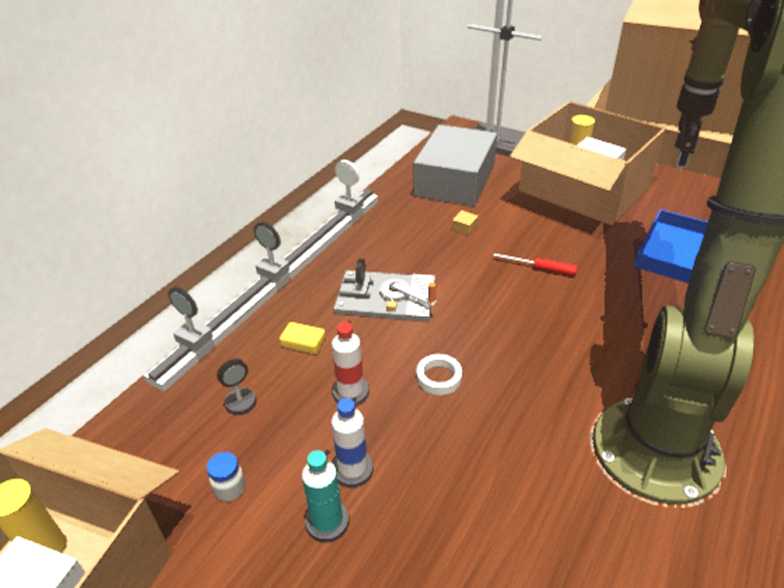

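Top view, full-size pixels. What could be taken for the air can:
- blue cap on a white can with a blue band, about (166,252): this is the air can
- turquoise look-alike, (129,261)
- red oil can, (223,211)
- blue jar lid, (127,193)

The orange lever post is at about (329,222) and the pivot at about (330,188). I'll check the choice in one close crop and refine the positions.

Run:
```python
from h import *
from scipy.optimize import least_squares
T=camera("top");S=camera("side")
a=cv2.resize(T[225:285,110:200],None,fx=6,fy=6,interpolation=2); b=cv2.resize(T[130:230,285:370],None,fx=4.2,fy=4.2,interpolation=2)
c=cv2.resize(S[185:235,235:320],None,fx=4.2,fy=4.2,interpolation=2)
cv=np.zeros((600,800,3),np.uint8);cv[:360,:400]=a[:360,:400];cv[:420,410:410+357]=b;cv[365:575,0:357]=c
save("crop.png",cv)
def blob(im,lo,hi,box):
    h=cv2.cvtColor(im,cv2.COLOR_RGB2HSV);m=cv2.inRange(h,lo,hi);x0,y0,x1,y1=box
    k=np.zeros_like(m);k[y0:y1,x0:x1]=m[y0:y1,x0:x1];n,l,st,ce=cv2.connectedComponentsWithStats(k)
    return [(st[i].tolist(),ce[i].round(1).tolist()) for i in range(1,n) if st[i][4]>3]
B=((100,110,60),(125,255,255));O=((5,150,120),(20,255,255))
print("bt",blob(T,*B,(150,235,200,270)));print("bs",blob(S,*B,(235,275,265,345)))
print("ot",blob(T,*O,(285,190,370,240)));print("os",blob(S,*O,(295,195,320,225)))
print("ray", ray("top",(166,252),.175))
for X in ([.448,.312,.18],[.448,.312,.17]): print(proj("top",X),proj("side",X))
for n in("focus_stage",):
  for cam in("top",):
    m=outline_of(cam,n)[0]["mask"].astype(np.uint8);r=cv2.minAreaRect(np.argwhere(m)[:,::-1].astype(np.float32))
    bx=cv2.boxPoints(r);print(bx,[ray(cam,p,.018)[:2].round(4).tolist() for p in bx])
```

```text
bt [([160, 247, 12, 10, 96], [165.4, 251.7])]
bs [([241, 284, 13, 14, 138], [246.8, 290.5]), ([240, 315, 21, 17, 205], [250.4, 324.1])]
ot [([292, 206, 18, 4, 35], [300.6, 207.4]), ([289, 209, 5, 1, 5], [291.0, 209.0]), ([285, 211, 32, 16, 356], [301.2, 219.2]), ([327, 211, 43, 15, 304], [352.2, 217.6]), ([340, 224, 4, 2, 5], [341.8, 224.8]), ([355, 224, 15, 2, 19], [361.9, 224.7]), ([285, 230, 20, 2, 36], [293.7, 230.6]), ([310, 231, 4, 1, 4], [311.5, 231.0])]
os [([306, 195, 14, 21, 184], [312.6, 205.5]), ([317, 213, 3, 5, 6], [318.0, 215.0])]
ray [0.44757356 0.31028982 0.175     ]
[164.84645989 251.84220506] [246.98941808 288.38150302]
[165.79657432 251.84108797] [247.30238708 291.28310055]
[[287.63345 158.81201]
 [332.1508  137.78992]
 [365.06747 207.49591]
 [320.55014 228.518  ]] [[0.7099, -0.0029], [0.7692, -0.1328], [0.565, -0.2212], [0.5072, -0.0927]]
```

View pics/crop.png

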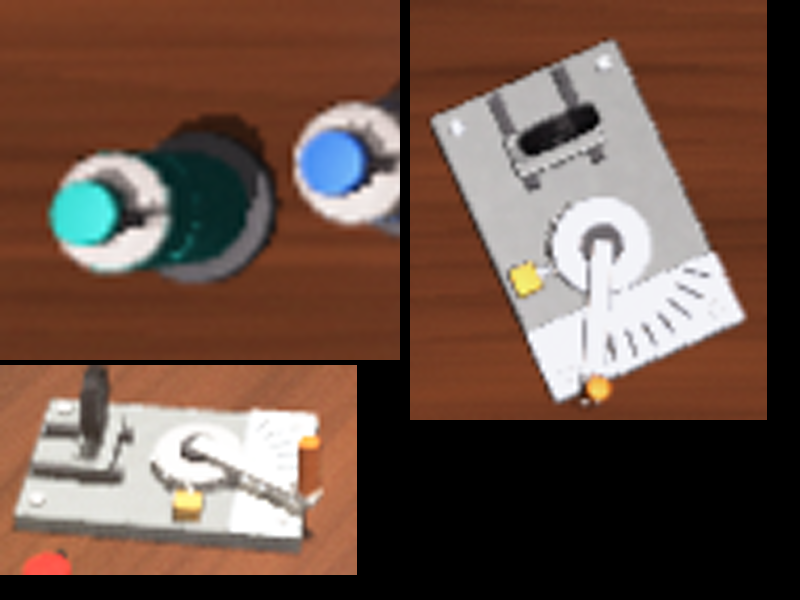

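The crop confirms the blue cap on the white can at (165.5,252). The post top is at (329.8,222.4), the hub at (330.7,187.9), and the plate corners are clear.

Run:
```python
from h import *
from scipy.optimize import least_squares
f=lambda u,v:((u-410)/4.2+285-.5+.12,v/4.2+130-.5+.12)
C=np.array([ray("top",f(*p),.018)[:2] for p in((432,118),(614,40),(745,320),(557,403))])
d=[C[0]-C[3],C[1]-C[2]];print("len",[np.linalg.norm(x) for x in d],"yaw",[np.degrees(np.arctan2(x[1],x[0])) for x in d],
 [np.degrees(np.arctan2(x[1],x[0]))+90 for x in(C[1]-C[0],C[2]-C[3])])
piv=ray("top",f(602,243),.047)[:2];post=ray("top",f(598,388),.090)[:2];ps=ray("side",(308.8,203.5),.09)[:2]
print("piv",piv,"post",post,"side",ps,np.linalg.norm(post-piv))
yaw=np.radians(24.2);R=np.array([[np.cos(yaw),-np.sin(yaw)],[np.sin(yaw),np.cos(yaw)]])
print("pred rest",piv+R@[-.088,.048])
print("cap",ray("top",(165.2,251.8),.18))
```

```text
len [np.float64(0.21336758592954674), np.float64(0.21246348155387176)] yaw [np.float64(22.292550109630827), np.float64(23.182735614413417)] [np.float64(22.40266688403753), np.float64(22.780496252751107)]
piv [ 0.62057181 -0.12074615] post [ 0.52105154 -0.11128327] side [ 0.51862411 -0.1090805 ] 0.09996914320456947
pred rest [ 0.52062893 -0.11303761]
cap [0.4480904  0.31111127 0.18      ]
```

>>> step_arm:
  motion:
    - [0, 0, 0, 30, 25, 30, 0]
    - [0, 0, 0, 60, 50, 30, 0]
    - [0, 0, 0, 90, 75, 30, 0]
    - [0, 0, 0, 120, 100, 30, 0]
    - [0, 0, 0, 150, 125, 30, 0]
    - [0, 0, 0, 180, 150, 30, 0]
    - [0, 0, 0, 210, 175, 30, 0]
    - [0, 0, 0, 240, 200, 30, 0]
    - [0, 0, 0, 270, 225, 30, 0]
    - [0, 0, 0, 300, 250, 30, 0]
    - [0, 0, 0, 337, 280, 30, 0]
    - [0, 0, 0, 343, 320, 30, 0]
    - [0, 0, 0, 350, 360, 30, 0]
    - [0, 0, 0, 355, 400, 30, 0]
    - [0, 0, 0, 360, 440, 30, 0]
    - [0, 0, 0, 365, 480, 30, 0]
    - [0, 0, 0, 370, 520, 30, 0]
    - [0, 0, 0, 375, 560, 30, 0]
    - [0, 0, 0, 380, 600, 30, 0]
    - [0, 0, 0, 380, 630, 30, 0]

```text
t: 2.52
tcp_pos: [0.5428, 0.0049, 0.2618]
orientation: [-0.0, 0.992, 0.128, 0.001]
wrist_force: [-0.3, -0.4, 1.4]
width: 0.0002
grasp_force: 0.0
```

>>> step_arm:
  motion:
    - [0, 0, 0, -12, 38, 0, 0]
    - [0, 0, 0, -24, 76, 0, 0]
    - [0, 0, 0, -36, 114, 0, 0]
    - [0, 0, 0, -48, 152, 0, 0]
    - [0, 0, 0, -60, 190, 0, 0]
    - [0, 0, 0, -72, 228, 0, 0]
    - [0, 0, 0, -84, 266, 0, 0]
    - [0, 0, 0, -95, 310, -10, 0]
    - [0, 0, 0, -95, 310, -40, 0]
    - [0, 0, 0, -95, 310, -67, 0]
    - [0, 0, 0, -95, 310, -67, 0]
    - [0, 0, 0, -95, 310, -67, 0]

```text
t: 3.52
tcp_pos: [0.447, 0.3098, 0.1936]
orientation: [0.001, 0.992, 0.126, -0.001]
wrist_force: [-0.2, -0.5, 1.0]
width: -0.0002
grasp_force: 0.0
```

Run:
```python
from h import *
T=camera("top");S=camera("side");o=sensors.get_obs();print(o["t"],o["tcp_pos"],o["wrist_force"])
a=cv2.resize(T[210:290,110:210],None,fx=4,fy=4,interpolation=2);b=cv2.resize(S[240:340,200:300],None,fx=4,fy=4,interpolation=2)
cv=np.zeros((400,800,3),np.uint8);cv[:320,:400]=a;cv[:,400:]=b;save("cap1.png",cv)
```

```text
3.6167 [0.44868041 0.31058267 0.19597889] [-0.37247074  0.33085453  0.98434328]
```

View pics/cap1.png

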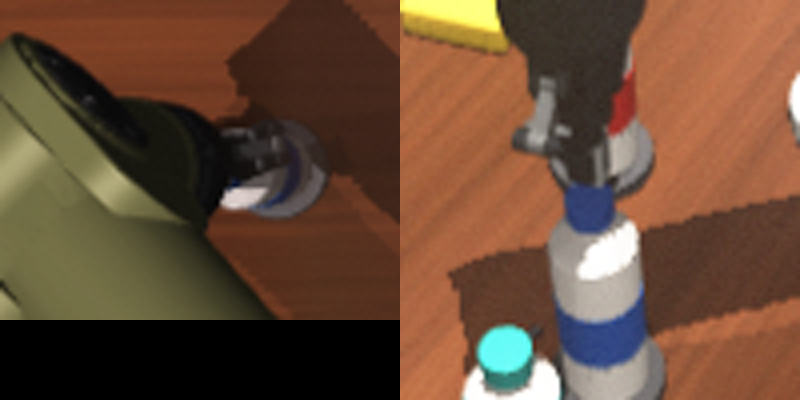

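The side view shows the closed fingers centred just above the blue cap at crop (590,185), with the red can well behind. Pressing now.

>>> step_arm:
  motion:
    - [0, 0, 0, 0, 0, -8, 0]
    - [0, 0, 0, 0, 0, -14, 0]
    - [0, 0, 0, 0, 0, -18, 0]
    - [0, 0, 0, 0, 0, -21, 0]
    - [0, 0, 0, 0, 0, -23, 0]
    - [0, 0, 0, 0, 0, -23, 0]
    - [0, 0, 0, 0, 0, -23, 0]
    - [0, 0, 0, 0, 0, -23, 0]

```text
t: 4.28
tcp_pos: [0.4485, 0.3105, 0.1722]
orientation: [0.0, 0.992, 0.126, 0.001]
wrist_force: [0.6, -1.8, 5.3]
width: -0.0001
grasp_force: 2.7
```

>>> step_arm:
  motion:
    - [0, 0, 0, 0, 0, -2, 0]
    - [0, 0, 0, 0, 0, -3, 0]
    - [0, 0, 0, 0, 0, -3, 0]
    - [0, 0, 0, 0, 0, -3, 0]

```text
t: 4.62
tcp_pos: [0.4485, 0.3106, 0.1719]
orientation: [0.001, 0.992, 0.126, 0.001]
wrist_force: [-4.2, -4.9, 21.6]
width: -0.0004
grasp_force: 10.6
```

The force jumped to 21.6 N, so the cap is on its stop. Lifting off and going to the lever.

>>> step_arm:
  motion:
    - [0, 0, 0, 0, 0, 25, 0]
    - [0, 0, 0, 0, 0, 60, 0]
    - [0, 0, 0, 0, 0, 95, 0]
    - [0, 0, 0, 5, -30, 95, 0]
    - [0, 0, 0, 12, -68, 95, 0]
    - [0, 0, 0, 19, -106, 95, 0]
    - [0, 0, 0, 25, -144, 95, 0]
    - [0, 0, 0, 32, -182, 95, 0]
    - [0, 0, 0, 38, -220, 95, 40]
    - [0, 0, 0, 45, -258, 95, 80]
    - [0, 0, 0, 51, -296, 80, 80]
    - [0, 0, 0, 58, -334, 60, 80]
    - [0, 0, 0, 65, -372, 40, 80]
    - [0, 0, 0, 70, -405, 20, 80]
    - [0, 0, 0, 73, -422, 0, 80]
    - [0, 0, 0, 73, -422, -20, 80]
    - [0, 0, 0, 73, -422, -35, 80]
    - [0, 0, 0, 73, -422, -35, 80]
    - [0, 0, 0, 73, -422, -35, 80]

```text
t: 6.2
tcp_pos: [0.5197, -0.1109, 0.1326]
orientation: [-0.001, 0.992, 0.126, -0.001]
wrist_force: [0.2, 0.3, 0.2]
width: 0.0684
grasp_force: 0.0
```

Run:
```python
from h import *
T=camera("top");S=camera("side");o=sensors.get_obs();print(o["t"],o["tcp_pos"],o["wrist_force"],o["width"])
a=cv2.resize(T[130:230,285:385],None,fx=4,fy=4,interpolation=2);b=cv2.resize(S[150:250,240:340],None,fx=4,fy=4,interpolation=2)
cv=np.zeros((400,800,3),np.uint8);cv[:,:400]=a;cv[:,400:]=b;save("post1.png",cv)
```

```text
6.3 [ 0.5212372  -0.11101644  0.13442118] [0.57413697 0.3928264  0.31309477] 0.0686005242163894
```

View pics/post1.png

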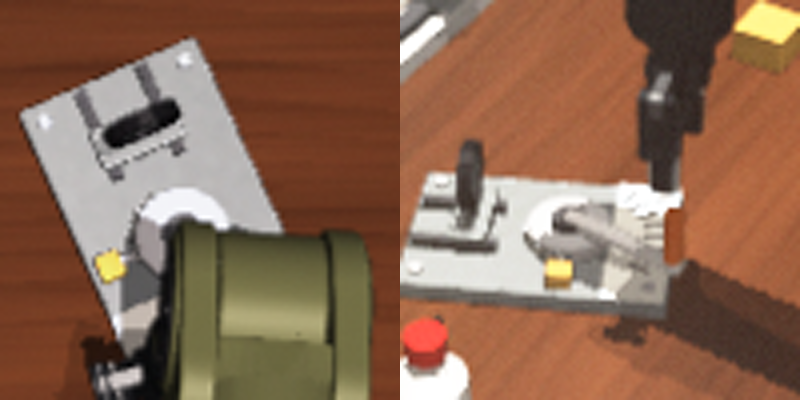

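Side view: the open fingers straddle above the orange post at crop (676,235). Going down and gripping.

>>> step_arm:
  motion:
    - [0, 0, 0, 0, 0, -25, 80]
    - [0, 0, 0, 0, 0, -50, 80]
    - [0, 0, 0, 0, 0, -70, 80]
    - [0, 0, 0, 0, 0, -78, 80]
    - [0, 0, 0, 0, 0, -78, 80]
    - [0, 0, 0, 0, 0, -78, 50]
    - [0, 0, 0, 0, 0, -78, 30]
    - [0, 0, 0, 0, 0, -78, 10]
    - [0, 0, 0, 0, 0, -78, 5]
    - [0, 0, 0, 0, 0, -78, 5]
    - [0, 0, 0, 0, 0, -78, 5]
    - [0, 0, 0, 0, 0, -78, 5]

```text
t: 7.3
tcp_pos: [0.5212, -0.1113, 0.0563]
orientation: [0.0, 0.992, 0.126, 0.001]
wrist_force: [-1.2, 1.5, 6.7]
width: 0.0142
grasp_force: 58.4
```

Run:
```python
from h import *
S=camera("side");o=sensors.get_obs();print(o["tcp_pos"],o["wrist_force"],o["wrist_torque"],o["width"])
for x in(.511,.521,.531):print(proj("side",[x,-.111,.068]),proj("side",[x,-.111,.044]))
save("grip.png",S[165:245,265:345],7)
```

```text
[ 0.52122638 -0.11137759  0.05631787] [-1.01668026  0.29531104  6.13006411] [0.14423526 0.21357549 0.01965079] 0.014337269225256775
[311.18123033 209.53823314] [310.99934634 215.5016364 ]
[308.26804907 208.47580381] [308.11965392 214.43423706]
[305.37161334 207.41948153] [305.25632773 213.3729041 ]
```

View pics/grip.png

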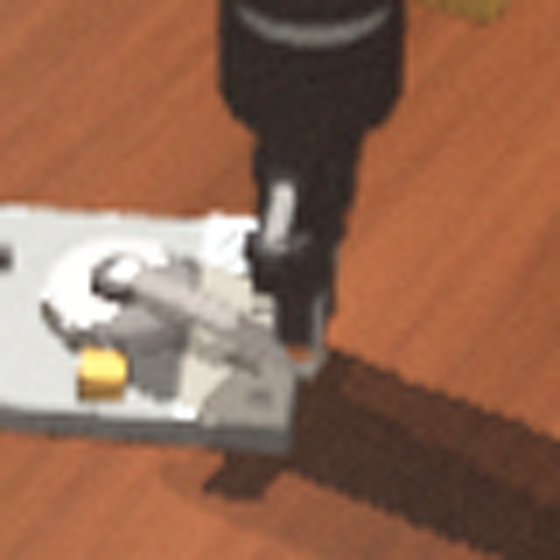

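The finger closes over the post (its orange foot shows at crop (300,352)) and the grip is centred. I'll swing along the arc to the third click first.

>>> step_arm:
  motion:
    - [0, 0, 0, 0, -5, 0, 5]
    - [0, 0, 0, -0.5, -10, 0, 5]
    - [0, 0, 0, -0.5, -15, 0, 5]
    - [0, 0, 0, 0, -20, 0, 5]
    - [0, 0, 0, 0.5, -25, 0, 5]
    - [0, 0, 0, 1.5, -30, 0, 5]
    - [0, 0, 0, 2.5, -35, 0, 5]
    - [0, 0, 0, 4, -39.5, 0, 5]
    - [0, 0, 0, 5.5, -44, 0, 5]
    - [0, 0, 0, 7.5, -49, 0, 5]
    - [0, 0, 0, 9.5, -53.5, 0, 5]
    - [0, 0, 0, 12, -58, 0, 5]
    - [0, 0, 0, 12, -58, 0, 5]
    - [0, 0, 0, 12, -58, 0, 5]

```text
t: 8.52
tcp_pos: [0.5326, -0.169, 0.0562]
orientation: [-0.0, 0.992, 0.126, -0.0]
wrist_force: [-3.1, 2.1, 7.9]
width: 0.0145
grasp_force: 58.8
```

>>> step_arm:
  motion:
    - [0, 0, 0, 2.5, -4, 0, 5]
    - [0, 0, 0, 5, -8, 0, 5]
    - [0, 0, 0, 8, -12, 0, 5]
    - [0, 0, 0, 11, -16, 0, 5]
    - [0, 0, 0, 11, -16, 0, 5]
    - [0, 0, 0, 11, -16, 0, 5]
    - [0, 0, 0, 11, -16, 0, 5]
    - [0, 0, 0, 11, -16, 0, 5]

```text
t: 9.18
tcp_pos: [0.5434, -0.1851, 0.0563]
orientation: [-0.0, 0.992, 0.126, -0.0]
wrist_force: [-2.4, 0.8, 7.8]
width: 0.0145
grasp_force: 58.9
```

Run:
```python
from h import *
T=camera("top");S=camera("side");o=sensors.get_obs();p=o["tcp_pos"];print(o["t"],p,o["wrist_force"],o["width"],o["grasp_force"])
v=p[:2]-[.6206,-.1207];print(np.linalg.norm(v),np.arctan2(v[1],v[0])%(2*np.pi)-np.radians(22.7+151.4))
a=cv2.resize(S[165:245,235:335],None,fx=8,fy=7,interpolation=2);save("end.png",a)
```

```text
9.2833 [ 0.54339023 -0.18511021  0.05624742] [-4.19906355  0.8807103   7.28042581] 0.014590841045643389 58.875893354415894
0.10054861504132132 0.7982378081179253
```

View pics/end.png

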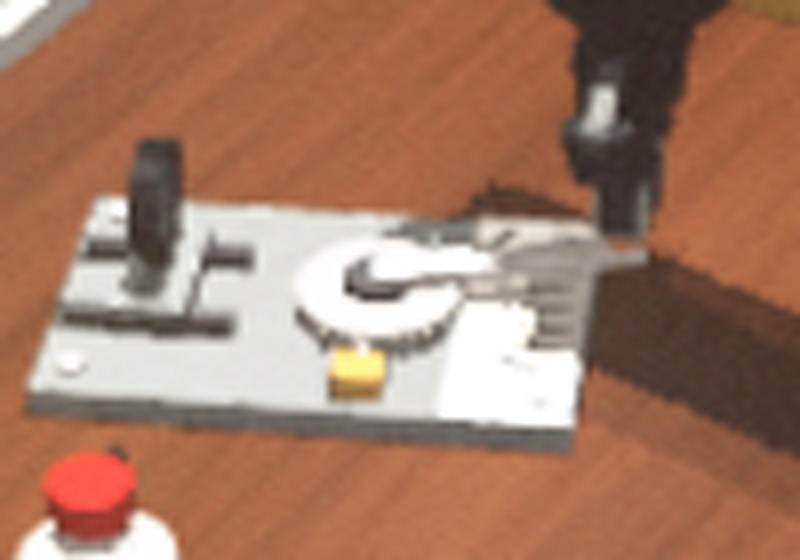

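The lever has followed to about 0.80 rad (arm tip at crop (630,255)) with the fingers on the post at 59 N grip. Handing in.

```bash
python3 -c "
from h import *
print(ticket.job_done())"
```

```text
the job is handed in; nothing more can be done
None
```

I pressed the blue cap to its stop and lifted clear, though I didn't check its spring-back in a picture. The lever is held by the fingers at its fourth click (about 0.80 rad from the tool position), and the job is handed in; no verdict came back.

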